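# Empty the flip-top vial box into the tray

### The arm

A 6-joint arm with a two-finger parallel gripper is mounted at the origin on the work surface. World frame = base frame: x ahead of the robot, y to its left, z up, the work surface at z = 0. Lengths are in m, angles in rad, forces in N, time in s.
With the tool pointing down it reaches from about 0.3 to 0.875 m from the base axis. Payload 6.4 kg.
Tool frame: the origin (TCP) lies midway between the tips of the shut fingers; the grasp point (between the pads) lies 19 mm behind it; z points along the fingers, y is the line along which they close (so a half turn about z gives the same grasp; the last joint's range is limited). The gripper opens to 88 mm and grips with 3 to 60 N. Pads are 18 mm wide; open, the fingers measure 123 mm over their backs; the gripper's body (75 mm by 187 mm) begins 45 mm behind the grasp point.
Start: joints at [1.043, 0.181, 1.607, -0, 1.354, -0.206], TCP at [0.182, 0.546, 0.239] pointing down, gripper open.
Joint ranges: [-2.99, 2.99], [-0.89, 2.07], [0.3, 2.58], [-1.14, 4.28], [0, 2.63], [-3.12, 3.12]. Speed limits (rad/s): [2.57, 2.57, 3.01, 3.14, 3.14, 3.14].

### API

Orientations are given as a unit quaternion [x, y, z, w].
In Python, from cell import arm gives the robot as it stands.
- The arm moves only by the tool arm_command, never from a script. Its argument "moves" is a list of rows, each a list of 3 entries, a list of its own where there are three numbers: the shift along the tool's x, y, z in mm, then the turn, a rotation vector about the tool's x, y, z in rad, then the closure, from 0 (fully open) to 1 (shut). A call has exactly 10 rows; each row is the pose to reach, as a shift and turn from the pose commanded when the call began, along the tool's axes at that moment; what a row does not reach only later rows make up. A row lasts 1/10 s, in which the tool goes at most 50 mm and 8.59 degrees, less where a joint would pass 70% of its speed; a pose out of reach is approached as far as the arm can. A call with a gripper value outside its range is refused whole. The fingers move at their own pace and stop on an object; "squeeze" is the grip in N (left out, the last holds). Time passes only in rows, so rows that repeat a pose let the fingers close, or fill a call up. It gives the time, the measured TCP pose, the force, the opening and the grip force at its end, in the units of the state.
- arm.get_state(): the state, without advancing time (a new reading comes with each control period).
- arm.get_image(name): name is "side" or "top" or "wrist"; returns (picture, depth): 420x560x3 uint8, red, green, blue; 420x560 float32, m along the optical axis (not along the pixel's ray), 0 where there is no reading.
- arm.camera_model(name): a dict with "mtx" (3x3 intrinsics, pixels), "k1" (the pictures are not rectified: a ray, as slopes to the right and down, at radius r is drawn at 1 + k1 r^2 times it, then the intrinsics apply), "rvec" (rotation vector, rad) and "tvec" (3), from world to camera coordinates, as OpenCV has them. Camera axes: x right, y down, z forward; pixel columns grow to the right and rows downward; lengths in m; the calibration is good to about 2 mm. A picture is of the moment at which its call begins: read the wrist's pose just before it. camera_model takes no time and is no camera call; for the wrist camera it gives the pose at the moment of the call.
- arm.close_job(): hands the job in; it is judged then, once.
Trained networks look in the newest picture that a camera, given by its name, has taken for a name from the list of things; names that differ only in an ending like _2 or _b are one class to them, and where a whole thing is asked for, a point or a joint stands for the part that bears it (a point fixed in the world has none). Each returns a list of dicts, best first, with "p" (0 to 1); they miss things now and then, are a little off and sometimes report something else, mostly with a low value. They report only what shows in the picture. A call takes as long as a camera call.
- arm.cut_out(camera, target): "region" (420x560 bool, what is visible of it).
- arm.place_of(camera, target): "position" ([x, y, z] in m, in world coordinates, good to about 4 mm: a listed point, or the origin of a listed thing).
The state is a dict: "t": time; "joint_pos": joint angles; "qvel": joint speeds; "effort": joint torques, N m; "tcp_pos": TCP position; "orientation": TCP orientation; "contact_force": force on the tool from outside, world axes, zero at the start; "moment": the same for the moment, N m; "opening": opening from 0.0 (shut) to 1.0 (fully open); "gripper_force": force on a finger pad.
Only numpy, scipy, OpenCV 4.12 (cv2) and the standard library are available. Lean on these libraries where they do the work, as an engineer would, in place of code of your own. Each camera call takes 0.05 s, during which the arm holds its last target. There are 200 camera calls.

### The job

Take the flip-top box out of its stand and stand it on the dark mat, the same way up, and let go of it there. Then take it again by its two hinge-end walls, so that the lid is free, and tip it over the steel tray until the lid swings open and all three vials spill into the tray. Finally stand the empty box back on the mat, the same way up with its lid shut, without disturbing the other things on the bench.

Things in the scene. Friction and masses are not known exactly. Their poses are not given: they have to be found in the camera images.
- box_center (a point): Centre (half-way up) of the flip-top box, grey plastic, standing on end: 64 mm along x, 66 mm along y, 100 mm tall (z up), about 0.28 kg filled. Its -x face is the lid, +x the plain back; the +-y faces are the hinge-end walls, part of the body. Held across x the lid is clamped shut; held across y it is free. Standing upright it keeps its vials.
- lid (a joint): Lid angle in rad: 0 shut, up to 2.0 open. Clear flap 66 mm wide, 94 mm tall, 4 mm thick, covering the box's -x face; its lower edge swings out. No latch or spring: gravity keeps it shut while the box stands; with the box leaned over lid-down it hangs straight down from its hinge.
- lid_hinge (a point): Middle of the lid's hinge line, which runs along the box's y at the top of its -x face: 26 mm from the box's centre along -x, 48.5 mm above it. The open lid reaches 96 mm from here. At the start the lid faces roughly towards the robot (-x, within 15 degrees).
- vial1_center (a point): Centre of a capped vial, a cylinder 18 mm in diameter, 56 mm long, axis along its y; amber, white cap, 25 g. The three lie side by side at the bottom of the box, parallel to the box's y, on a floor that leans 22 degrees to the back; they roll out past the lid once the box is leaned over lid-down by more than that (40 to 50 degrees is ample).
- vial2_center (a point): Centre of the second vial, the same.
- vial3_center (a point): Centre of the third vial, the same.
- tray_in (a point): Centre of the inner floor (3 mm above the bench) of the open steel tray: 190 mm along its x, 170 mm along its y, 40 mm tall, walls 3 mm; fixed.
- mat_top (a point): Centre of the upper face of the dark rubber mat, 150 mm along its x, 130 mm along its y, 3 mm thick; fixed and clear of things.
- stand: Aluminium two-bay stand, fixed; origin centre of its underside. Bays centred 39 mm either side of it along its y, each 72 mm wide between 6 mm cheeks, tops 106 mm above the bench (level with the box's top). Bay floor 6 mm up; -x and +x sides open but for lips 16 mm high. The box stands in one bay, lid to the stand's -x, the carton in the other; which is which varies.
- carton: Plain brown carton in the stand's other bay, 58 x 60 x 88 mm; origin at the centre of its underside. Bystander: leave alone.
- frame: Black flat slide-holder frame, 128 x 85 x 8 mm; origin at the centre of its underside. Bystander.
- bottle: Amber bottle, 60 mm across, 110 mm tall; origin at the centre of its underside. Bystander.
- tipbox: Grey closed box, 85 x 120 x 55 mm; origin at the centre of its underside. Bystander.
- beaker: Clear beaker, 68 mm across, 75 mm tall; origin at the centre of its underside. Bystander.

How it is judged:
On the way, in this order (a step that is already met when the one before it is completed fails the run):
1. the filled box stands on the mat, upright, lid shut, let go (x of box_center in the frame of mat_top between -0.06 and 0.06 m and y of box_center in the frame of mat_top between -0.05 and 0.05 m and height (world z) of box_center between 0.048 and 0.06 m and angle between box_center's own z axis and vertical below 0.1 rad and value of joint lid below 0.15 rad and contact force between the fingers and flipbox below 0.2 N and distance between each of vial1_center, vial2_center, vial3_center and box_center below 0.07 m), for 0.2 s.
2. the box is tipped over the tray and its lid hangs open (angle between box_center's own z axis and vertical above 0.3 rad and value of joint lid above 0.12 rad and horizontal distance between box_center and tray_in below 0.15 m), for 0.04 s.
At the end, for the whole second after the job is handed in: All three vials lie in the tray (centres inside its walls and below its rim). The empty box stands on the mat, at rest and let go: its centre within 60 mm (along the mat's x) and 50 mm (along its y) of the mat's centre, upright within 0.1 rad, resting on the mat, lid shut to within 0.15 rad (x of box_center in the frame of mat_top between -0.06 and 0.06 m and y of box_center in the frame of mat_top between -0.05 and 0.05 m and height (world z) of box_center between 0.048 and 0.06 m and angle between box_center's own z axis and vertical below 0.1 rad and value of joint lid below 0.15 rad and contact force between the fingers and flipbox below 0.2 N and z of each of vial1_center, vial2_center, vial3_center in the frame of tray_in below 0.036 m and x of vial1_center in the frame of tray_in between -0.092 and 0.092 m and y of vial1_center in the frame of tray_in between -0.082 and 0.082 m and x of vial2_center in the frame of tray_in between -0.092 and 0.092 m and y of vial2_center in the frame of tray_in between -0.082 and 0.082 m and x of vial3_center in the frame of tray_in between -0.092 and 0.092 m and y of vial3_center in the frame of tray_in between -0.082 and 0.082 m and linear speed of flipbox below 0.03 m/s); the robot touches nothing.
It fails at once if another thing on the bench (carton, frame, bottle, grey box, beaker) is moved more than 30 mm (distance of any of carton, frame, bottle, tipbox, beaker from where it was at the start of the episode above 0.03 m).
It also fails if it takes over 64 s, if anything falls off the work surface, if the arm or the gripper's body presses on something with over 40 N, if the wrist force passes 120 N, or if a joint passes its speed limit or range.

## Working session

There is one attempt and no reset: what is moved stays moved. The work goes in short steps, Python scripts to look and compute and a tool call to move; the robot and the scene stay as the last step left them, time stands still between calls to the robot, and variables do not carry over. Pictures are saved under pics/ and viewed, at most 10 in all, crops included, and the job is handed in when it is done.

Besides the shell and the picture viewer there is one more tool, called after "Call:" by a JSON object that holds its "fn" and its "kwargs", one argument or row to a line. arm_command: Moves the arm, as the interface text tells. Its arguments: {"type":"object","properties":{"moves":{"type":"array","items":{"type":"array"}},"squeeze":{"type":"number"}},"required":["moves"]}

```bash
mkdir -p pics; ls; cat > h.py <<'E'
import numpy as np, cv2
from scipy.spatial.transform import Rotation as R
from cell import arm
def cam(n):
    m=arm.camera_model(n); return m['mtx'],m['k1'],R.from_rotvec(np.ravel(m['rvec'])).as_matrix(),np.ravel(m['tvec'])
def cloud(n,depth):
    K,k1,Rm,t=cam(n); v,u=np.mgrid[0:420,0:560]
    p=np.stack([u,v],-1).reshape(-1,1,2).astype(float)
    s=cv2.undistortPoints(p,K,np.array([k1,0,0,0.])).reshape(420,560,2)
    c=np.concatenate([s,np.ones((420,560,1))],-1)*depth[...,None]
    return (c-t)@Rm
def delta(pos,quat,st=None):
    "shift mm and rotvec in tool axes from current pose"
    s=st or arm.get_state(); r=R.from_quat(s['orientation'])
    return np.round(r.inv().apply(np.array(pos)-s['tcp_pos'])*1000,1),np.round((r.inv()*R.from_quat(quat)).as_rotvec(),3)
E
python3 - <<'E'
from h import *
s=arm.get_state(); print({k:np.round(v,3) for k,v in s.items()})
for c in ['top','side']:
    im,d=arm.get_image(c); cv2.imwrite(f'pics/{c}0.png',im[...,::-1]); np.save(f'{c}0.npy',d)
    for n in ['box_center','lid_hinge','tray_in','mat_top','stand','carton','frame','bottle','tipbox','beaker']:
        r=arm.place_of(c,n); print(c,n,[(np.round(x['position'],3).tolist(),round(x['p'],2)) for x in r[:2]])
E
```

```text
pics
{'t': np.float64(0.0), 'joint_pos': array([ 1.043,  0.182,  1.608, -0.   ,  1.354, -0.206]), 'qvel': array([-0.002,  0.   , -0.001,  0.001,  0.001,  0.   ]), 'effort': array([-0.0000e+00, -4.3386e+01, -3.4185e+01,  7.0000e-02,  3.8000e-02,
       -0.0000e+00]), 'tcp_pos': array([0.182, 0.545, 0.238]), 'orientation': array([ 0.16 ,  0.987, -0.001, -0.   ]), 'contact_force': array([ 0.086, -0.29 ,  0.249]), 'moment': array([-0.002, -0.02 , -0.018]), 'gripper_force': np.float64(0.0), 'opening': np.float64(1.003)}
top box_center [([0.439, -0.257, 0.061], 0.65)]
top lid_hinge [([0.416, -0.249, 0.105], 0.66), ([0.422, -0.331, 0.01], 0.61)]
top tray_in [([0.432, 0.252, 0.005], 0.95)]
top mat_top [([0.491, -0.003, 0.001], 0.6)]
top stand [([0.434, -0.294, -0.0], 0.96)]
top carton [([0.423, -0.333, 0.006], 0.66)]
top frame [([0.685, 0.154, 0.001], 0.72), ([0.696, -0.147, 0.001], 0.59)]
top bottle [([0.697, 0.007, -0.0], 0.78), ([0.433, -0.292, 0.002], 0.2)]
top tipbox [([0.694, -0.3, -0.001], 0.67)]
top beaker [([0.697, -0.146, 0.002], 0.57)]
side box_center [([0.444, -0.259, 0.054], 0.87)]
side lid_hinge [([0.419, -0.243, 0.109], 0.64)]
side tray_in [([0.43, 0.253, 0.002], 0.78)]
side mat_top [([0.486, 0.002, 0.004], 0.56)]
side stand [([0.436, -0.292, -0.002], 0.59)]
side carton []
side frame [([0.682, 0.155, -0.001], 0.58)]
side bottle [([0.696, 0.012, -0.005], 0.9)]
side tipbox [([0.487, 0.002, 0.005], 0.67), ([0.69, -0.301, -0.0], 0.65)]
side beaker [([0.7, -0.149, -0.001], 0.82)]
```

View pics/top0.png

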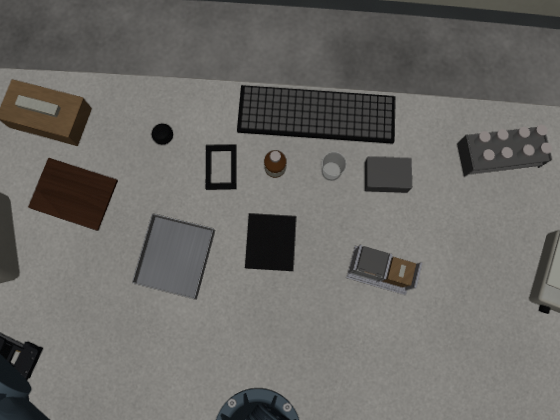

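```bash
python3 - <<'E'
from h import *
d=np.load('top0.npy'); P=cloud('top',d); Z=P[...,2]
def rect(name,m):
    q=P[m][:,:2].astype(np.float32); c,s,a=cv2.minAreaRect(q); print(name,m.sum(),np.round(c,4),np.round(s,4),round(a,1), 'z',np.round(np.median(Z[m]),4))
ok=d>0
reg=lambda x,y,r:ok&(np.hypot(P[...,0]-x,P[...,1]-y)<r)
st=reg(.436,-.293,.13)&(Z>.08); rect('stand tops',st)
for n in ['box_center','tray_in','mat_top','stand','carton']:
    for r in arm.cut_out('top',n)[:2]:
        m=r['region']&ok
        if m.sum(): rect(n+' %.2f'%r['p'],m)
        if n=='box_center': rect(' topface',m&(Z>.095)); 
        if n=='tray_in' : rect(' rim',m&(Z>.03))
E
```

```text
stand tops 1653 [ 0.4341 -0.2949] [0.1659 0.0667] 77.5 z 0.1019
box_center 0.83 855 [ 0.4418 -0.2537] [0.0705 0.0667] 75.9 z 0.1049
 topface 711 [ 0.4421 -0.2537] [0.0707 0.066 ] 76.3 z 0.1056
tray_in 0.73 4806 [0.4311 0.2564] [0.1817 0.1918] 80.7 z 0.0034
 rim 383 [0.4305 0.2524] [0.1734 0.1913] 80.5 z 0.0388
mat_top 0.90 2597 [0.4904 0.0006] [0.1516 0.1297] 0.4 z 0.003
stand 0.79 952 [ 0.4304 -0.3079] [0.1933 0.0933] 78.1 z 0.0225
carton 0.94 726 [ 0.4335 -0.3325] [0.0769 0.0784] 80.2 z 0.0933
```

The top view shows the tray at pixel (175,255), the mat at (271,241), and the stand at (385,272). The box is in the stand's left (+y) bay at (372,262) and the carton at (402,272). This matches the networks' positions.

```bash
cat >> h.py <<'E'
def down(alpha_deg,tilt_deg=0):
    "tool down with tool y at alpha; tilt about tool y"
    a=np.radians(alpha_deg); y=np.array([np.cos(a),np.sin(a),0]); z=np.array([0,0,-1.])
    r=R.from_matrix(np.stack([np.cross(y,z),y,z],1))
    return (R.from_rotvec(np.radians(tilt_deg)*y)*r).as_quat()
def brief():
    s=arm.get_state(); print('t',round(float(s['t']),2),'p',np.round(s['tcp_pos'],4),'q',np.round(s['orientation'],3),'j',np.round(s['joint_pos'],2),'F',np.round(s['contact_force'],1),'op',round(float(s['opening']),3),'gf',round(float(s['gripper_force']),1))
E
python3 -c "
from h import *
brief(); print(delta([.42,.12,.24],down(20))); print(delta([.442,-.256,.22],down(-13)))"
```

```text
t 1.35 p [0.1818 0.5455 0.2387] q [ 0.16   0.987  0.    -0.   ] j [ 1.04  0.18  1.61  0.    1.35 -0.21] F [0.3 0.4 0.2] op 1.001 gf 0.0
(array([-360.5, -328.3,   -1.3]), array([-0. , -0. ,  0.9]))
(array([-500.3, -678.1,   18.7]), array([-0.   , -0.   ,  1.476]))
```

Call:
{"fn": "arm_command", "kwargs": {
  "moves": [
    [[-36,-33,0],[0,0,0.1],0],
    [[-72,-66,0],[0,0,0.2],0],
    [[-108,-99,0],[0,0,0.3],0],
    [[-144,-132,0],[0,0,0.4],0],
    [[-180,-165,0],[0,0,0.5],0],
    [[-216,-198,0],[0,0,0.6],0],
    [[-252,-231,0],[0,0,0.7],0],
    [[-288,-264,0],[0,0,0.8],0],
    [[-324,-297,0],[0,0,0.85],0],
    [[-360,-328,0],[0,0,0.9],0]
  ]
}}

```text
t: 2.35
tcp_pos: [0.4203, 0.1185, 0.2391]
orientation: [0.575, 0.818, 0.0, 0.0]
contact_force: [0.4, 0.7, -0.3]
opening: 1.004
gripper_force: 0.0
```

```bash
python3 -c "
from h import *
brief(); print(delta([.442,-.256,.20],down(-13)))"
```

```text
t 2.35 p [0.4203 0.1185 0.2391] q [0.575 0.818 0.    0.   ] j [ 0.   -0.14  1.94  0.    1.35 -0.34] F [ 0.4  0.7 -0.3] op 1.004 gf 0.0
(array([-359.6, -106.8,   39.1]), array([ 0.001, -0.   ,  0.573]))
```

Call:
{"fn": "arm_command", "kwargs": {
  "moves": [
    [[-36,-11,4],[0,0,0.06],0],
    [[-72,-22,8],[0,0,0.12],0],
    [[-108,-33,12],[0,0,0.18],0],
    [[-144,-44,16],[0,0,0.24],0],
    [[-180,-55,20],[0,0,0.3],0],
    [[-216,-66,24],[0,0,0.36],0],
    [[-252,-77,28],[0,0,0.42],0],
    [[-288,-88,32],[0,0,0.48],0],
    [[-330,-98,36],[0,0,0.54],0],
    [[-360,-107,39],[0,0,0.573],0]
  ]
}}

```text
t: 3.35
tcp_pos: [0.4422, -0.257, 0.1997]
orientation: [0.783, 0.622, -0.0, 0.0]
contact_force: [1.1, -0.4, 0.2]
opening: 1.0
gripper_force: 0.0
```

```bash
python3 - <<'E'
from h import *
brief()
im,d=arm.get_image('wrist'); cv2.imwrite('pics/w1.png',im[...,::-1]); P=cloud('wrist',d)
for n in ['box_center','lid_hinge']:
    print(n,[(np.round(x['position'],3).tolist(),round(x['p'],2)) for x in arm.place_of('wrist',n)[:2]])
for r in arm.cut_out('wrist','box_center')[:1]:
    m=r['region']&(d>0)&(P[...,2]>.1); q=P[m][:,:2].astype(np.float32); print(m.sum(),cv2.minAreaRect(q),np.median(P[m][:,2]))
print(delta([.442,-.256,.061],down(-13)))
E
```

```text
t 3.35 p [ 0.4422 -0.257   0.1997] q [ 0.783  0.622 -0.     0.   ] j [-0.76  0.08  1.8  -0.    1.26 -0.53] F [ 1.1 -0.4  0.2] op 1.0 gf 0.0
box_center []
lid_hinge [([0.415, -0.25, 0.101], 0.77)]
6418 ((0.4433000385761261, -0.25893837213516235), (0.07264941930770874, 0.06418903917074203), 77.55667114257812) 0.10651284534526259
(array([ -1.5,   0.6, 138.4]), array([-0.001, -0.001,  0.002]))
```

View pics/w1.png

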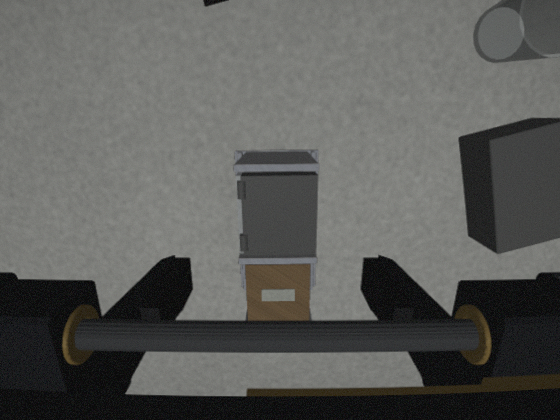

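The wrist view shows the box top at columns 241–317 and rows 172–257, with hinge tabs on its left (-x) side. It is square to the fingers and centred between them, so I'm descending.

Call:
{"fn": "arm_command", "kwargs": {
  "moves": [
    [[0,0,15],[0,0,0],0],
    [[0,0,30],[0,0,0],0],
    [[0,0,45],[0,0,0],0],
    [[0,0,60],[0,0,0],0],
    [[0,0,75],[0,0,0],0],
    [[0,0,90],[0,0,0],0],
    [[0,0,105],[0,0,0],0],
    [[0,0,120],[0,0,0],0],
    [[0,0,132],[0,0,0],0],
    [[0,0,138],[0,0,0],0]
  ]
}}

```text
t: 4.55
tcp_pos: [0.4419, -0.253, 0.0609]
orientation: [0.781, 0.624, -0.0, -0.001]
contact_force: [0.5, 1.1, 0.6]
opening: 0.997
gripper_force: 0.0
```

Call:
{"fn": "arm_command", "kwargs": {
  "moves": [
    [[0,0,0],[0,0,0],0.1],
    [[0,0,0],[0,0,0],0.2],
    [[0,0,0],[0,0,0],0.3],
    [[0,0,0],[0,0,0],0.4],
    [[0,0,0],[0,0,0],0.5],
    [[0,0,0],[0,0,0],0.5],
    [[0,0,0],[0,0,0],0.5],
    [[0,0,0],[0,0,0],0.5],
    [[0,0,0],[0,0,0],0.5],
    [[0,0,0],[0,0,0],0.5]
  ],
  "squeeze": 25
}}

```text
t: 5.55
tcp_pos: [0.4428, -0.2549, 0.0624]
orientation: [0.782, 0.624, 0.0, 0.001]
contact_force: [1.0, 1.3, 5.9]
opening: 0.722
gripper_force: 25.0
```

Call:
{"fn": "arm_command", "kwargs": {
  "moves": [
    [[0,0,-5],[0,0,0],0.5],
    [[0,0,-15],[0,0,0],0.5],
    [[0,0,-30],[0,0,0],0.5],
    [[0,0,-48],[0,0,0],0.5],
    [[0,0,-66],[0,0,0],0.5],
    [[0,0,-84],[0,0,0],0.5],
    [[0,0,-102],[0,0,0],0.5],
    [[0,0,-118],[0,0,0],0.5],
    [[0,0,-130],[0,0,0],0.5],
    [[0,0,-135],[0,0,0],0.5]
  ]
}}

```text
t: 6.55
tcp_pos: [0.4424, -0.2547, 0.198]
orientation: [0.782, 0.624, 0.0, 0.001]
contact_force: [-0.3, 0.0, -2.6]
opening: 0.723
gripper_force: 25.0
```

```bash
python3 - <<'E'
from h import *
brief()
im,d=arm.get_image('side'); cv2.imwrite('pics/s2.png',im[...,::-1])
print(delta([.489,.0,.20],down(0)))
E
```

```text
t 6.55 p [ 0.4424 -0.2547  0.198 ] q [0.782 0.624 0.    0.001] j [-0.76  0.08  1.81 -0.    1.25 -0.53] F [-0.3  0.  -2.6] op 0.723 gf 25.0
(array([258.7, -11.3,  -2.1]), array([ 0.001,  0.001, -0.224]))
```

View pics/s2.png

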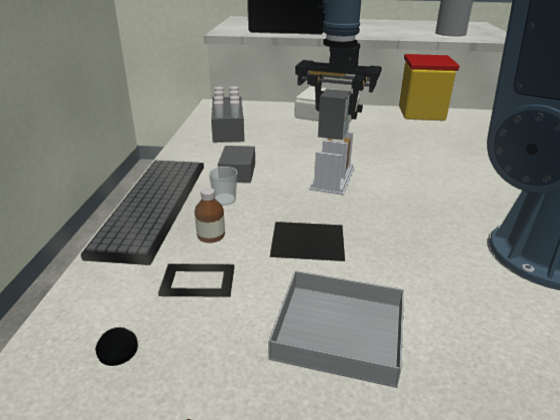

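The side view shows the box held upright at (334,112), clear of the stand. The carton is still in its bay at (345,160).

Call:
{"fn": "arm_command", "kwargs": {
  "moves": [
    [[10,0,0],[0,0,0],0.5],
    [[35,-1,0],[0,0,-0.03],0.5],
    [[65,-3,0],[0,0,-0.06],0.5],
    [[97,-4,0],[0,0,-0.09],0.5],
    [[130,-6,0],[0,0,-0.12],0.5],
    [[162,-7,0],[0,0,-0.15],0.5],
    [[194,-8,0],[0,0,-0.18],0.5],
    [[224,-10,0],[0,0,-0.21],0.5],
    [[248,-11,0],[0,0,-0.224],0.5],
    [[259,-11,0],[0,0,-0.224],0.5]
  ]
}}

```text
t: 7.6
tcp_pos: [0.4881, 0.0031, 0.1956]
orientation: [0.706, 0.708, -0.0, -0.001]
contact_force: [0.1, -0.3, -2.1]
opening: 0.718
gripper_force: 25.0
```

Call:
{"fn": "arm_command", "kwargs": {
  "moves": [
    [[0,0,5],[0,0,0],0.5],
    [[0,0,20],[0,0,0],0.5],
    [[0,0,38],[0,0,0],0.5],
    [[0,0,56],[0,0,0],0.5],
    [[0,0,74],[0,0,0],0.5],
    [[0,0,92],[0,0,0],0.5],
    [[0,0,108],[0,0,0],0.5],
    [[0,0,120],[0,0,0],0.5],
    [[0,0,128],[0,0,0],0.5],
    [[0,0,132],[0,0,0],0.5]
  ]
}}

```text
t: 8.6
tcp_pos: [0.4886, 0.0002, 0.0638]
orientation: [0.707, 0.707, -0.0, -0.0]
contact_force: [-0.0, -0.6, -2.3]
opening: 0.722
gripper_force: 25.0
```

```bash
python3 - <<'E'
from h import *
brief(); print(delta([.489,.0,.0585],down(0)))
im,d=arm.get_image('side'); P=cloud('side',d)
c=arm.cut_out('side','box_center')
for r in c[:1]:
    m=r['region']&(d>0); q=P[m]; print(r['p'],m.sum(),np.round(np.percentile(q,[1,50,99],axis=0),3))
print(arm.place_of('side','box_center')[:1])
E
```

```text
t 8.6 p [4.886e-01 2.000e-04 6.380e-02] q [ 0.707  0.707 -0.    -0.   ] j [-0.24  0.23  1.95 -0.    0.96 -0.24] F [-0.  -0.6 -2.3] op 0.722 gf 25.0
(array([-0.2,  0.5,  5.3]), array([-0.001, -0.   , -0.001]))
0.8 1895 [[ 0.456 -0.03   0.008]
 [ 0.487  0.033  0.078]
 [ 0.519  0.036  0.109]]
[{'position': [0.4883, -0.0, 0.057], 'p': 0.79}]
```

Call:
{"fn": "arm_command", "kwargs": {
  "moves": [
    [[0,0,1],[0,0,0],0.5],
    [[0,0,1.5],[0,0,0],0.5],
    [[0,0,2],[0,0,0],0.5],
    [[0,0,2.5],[0,0,0],0.5],
    [[0,0,3],[0,0,0],0.5],
    [[0,0,3.5],[0,0,0],0.5],
    [[0,0,4],[0,0,0],0.5],
    [[0,0,4.5],[0,0,0],0.5],
    [[0,0,5],[0,0,0],0.5],
    [[0,0,5],[0,0,0],0.5]
  ]
}}

```text
t: 9.75
tcp_pos: [0.4889, 0.0006, 0.0596]
orientation: [0.707, 0.707, -0.0, -0.0]
contact_force: [-0.6, -0.6, -2.9]
opening: 0.722
gripper_force: 25.0
```

Call:
{"fn": "arm_command", "kwargs": {
  "moves": [
    [[0,0,0.5],[0,0,0],0.5],
    [[0,0,1],[0,0,0],0.5],
    [[0,0,1.5],[0,0,0],0.5],
    [[0,0,2],[0,0,0],0.5],
    [[0,0,2],[0,0,0],0.5],
    [[0,0,2],[0,0,0],0.5],
    [[0,0,2],[0,0,0],0.5],
    [[0,0,2],[0,0,0],0.5],
    [[0,0,2],[0,0,0],0.5],
    [[0,0,2],[0,0,0],0.5]
  ]
}}

```text
t: 10.75
tcp_pos: [0.4892, 0.0006, 0.0594]
orientation: [0.707, 0.707, -0.0, 0.0]
contact_force: [-8.2, 1.4, 15.9]
opening: 0.722
gripper_force: 25.0
```

Contact reached, so I'm releasing and rising.

Call:
{"fn": "arm_command", "kwargs": {
  "moves": [
    [[0,0,-1],[0,0,0],0.45],
    [[0,0,-1],[0,0,0],0.25],
    [[0,0,-1],[0,0,0],0.15],
    [[0,0,-1],[0,0,0],0.05],
    [[0,0,-1],[0,0,0],0],
    [[0,0,-1],[0,0,0],0],
    [[0,0,-1],[0,0,0],0],
    [[0,0,-1],[0,0,0],0],
    [[0,0,-1],[0,0,0],0],
    [[0,0,-1],[0,0,0],0]
  ]
}}

```text
t: 11.75
tcp_pos: [0.489, 0.0006, 0.0587]
orientation: [0.707, 0.707, -0.0, -0.0]
contact_force: [0.2, -0.1, 0.5]
opening: 0.996
gripper_force: 0.0
```

Call:
{"fn": "arm_command", "kwargs": {
  "moves": [
    [[0,0,-5],[0,0,0],0],
    [[0,0,-15],[0,0,0],0],
    [[0,0,-30],[0,0,0],0],
    [[0,0,-45],[0,0,0],0],
    [[0,0,-60],[0,0,0],0],
    [[0,0,-75],[0,0,0],0],
    [[0,0,-90],[0,0,0],0],
    [[0,0,-105],[0,0,0],0],
    [[0,0,-115],[0,0,0],0],
    [[0,0,-120],[0,0,0],0]
  ]
}}

```text
t: 12.75
tcp_pos: [0.4896, 0.0004, 0.1803]
orientation: [0.707, 0.707, 0.001, 0.001]
contact_force: [-0.7, -0.1, -0.3]
opening: 1.002
gripper_force: 0.0
```

```bash
python3 - <<'E'
from h import *
brief()
im,d=arm.get_image('wrist'); P=cloud('wrist',d)
ok=(d>0)&(P[...,2]>.09)&(P[...,2]<.115)&(np.hypot(P[...,0]-.489,P[...,1])<.06)
print(cv2.minAreaRect(P[ok][:,:2].astype(np.float32)),np.median(P[ok][:,2]))
im,d=arm.get_image('side'); cv2.imwrite('pics/s3.png',im[120:300,200:400][...,::-1].repeat(3,0).repeat(3,1)); print(arm.place_of('side','box_center')[:1],arm.place_of('side','lid_hinge')[:1])
print(arm.place_of('side','vial1_center')[:3])
print(delta([.489,.0,.18],down(90)),delta([.489,.0,.18],down(-90)))
E
```

```text
t 12.75 p [4.896e-01 4.000e-04 1.803e-01] q [0.707 0.707 0.001 0.001] j [-0.24  0.05  1.88  0.    1.21 -0.24] F [-0.7 -0.1 -0.3] op 1.002 gf 0.0
((0.48978278040885925, -0.0002329610288143158), (0.06416723877191544, 0.06717193126678467), 0.5343993902206421) 0.10384048774785085
[{'position': [0.4895, -0.003, 0.0538], 'p': 0.71}] [{'position': [0.4664, 0.0028, 0.1032], 'p': 0.71}]
[{'position': [0.7008, -0.1482, -0.0014], 'p': 0.39}]
(array([-0.7,  0.5, -2. ]), array([-1.000e-03, -1.000e-03, -1.571e+00])) (array([-0.7,  0.5, -2. ]), array([-1.000e-03,  1.000e-03,  1.571e+00]))
```

View pics/s3.png

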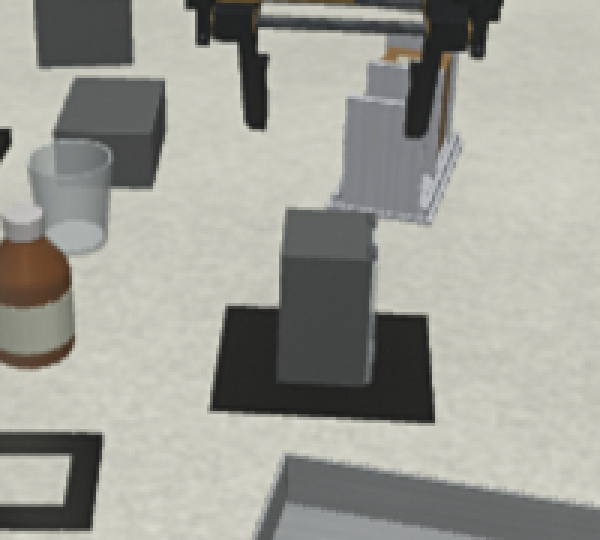

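The crop shows the box upright on the mat at (325,300), lid side to the right and shut. Next I turn the gripper to span y.

Call:
{"fn": "arm_command", "kwargs": {
  "moves": [
    [[0,0,0],[0,0,0.1],0],
    [[0,0,0],[0,0,0.25],0],
    [[0,0,0],[0,0,0.4],0],
    [[0,0,0],[0,0,0.55],0],
    [[0,0,0],[0,0,0.7],0],
    [[0,0,0],[0,0,0.85],0],
    [[0,0,0],[0,0,1.0],0],
    [[0,0,0],[0,0,1.15],0],
    [[0,0,0],[0,0,1.3],0],
    [[0,0,0],[0,0,1.45],0]
  ]
}}

```text
t: 14.0
tcp_pos: [0.4884, 0.0007, 0.1778]
orientation: [0.998, 0.057, -0.001, -0.0]
contact_force: [0.2, -0.3, -0.7]
opening: 0.998
gripper_force: 0.0
```

```bash
python3 - <<'E'
from h import *
brief(); print(arm.get_state()['joint_pos']); print(delta([.489,.0,.18],down(-90)),'tilt',delta([.489,.0,.18],down(-90,-20)))
E
```

```text
t 14.0 p [0.4884 0.0007 0.1778] q [ 0.998  0.057 -0.001 -0.   ] j [-0.24  0.05  1.88 -0.    1.21  1.21] F [ 0.2 -0.3 -0.7] op 0.998 gf 0.0
[-2.42175423e-01  5.34907305e-02  1.87827298e+00 -1.05086567e-05
  1.21161247e+00  1.21407851e+00]
(array([ 0.5,  0.7, -2.2]), array([-0.001,  0.002,  0.115])) tilt (array([ 0.5,  0.7, -2.2]), array([ 0.019, -0.347,  0.113]))
```

Call:
{"fn": "arm_command", "kwargs": {
  "moves": [
    [[0,0,-10],[0,0,0.1],0],
    [[0,0,-20],[0,0,0.115],0],
    [[0,0,-20],[0,0.1,0.115],0],
    [[0,0,-20],[0,0.2,0.115],0],
    [[0,0,-20],[0,0.3,0.115],0],
    [[0,0,-20],[0,0.3,0.115],0],
    [[0,0,-20],[0,0.3,0.115],0],
    [[0,0,-20],[0,0.3,0.115],0],
    [[0,0,-20],[0,0.3,0.115],0],
    [[0,0,-20],[0,0.3,0.115],0]
  ]
}}

```text
t: 15.0
tcp_pos: [0.4895, 0.0005, 0.1988]
orientation: [0.989, 0.003, 0.149, -0.009]
contact_force: [0.2, 0.3, 1.0]
opening: 1.001
gripper_force: 0.0
```

```bash
python3 - <<'E'
from h import *
from scipy.optimize import least_squares
brief(); s=arm.get_state(); q=np.array(s['joint_pos'])
z=R.from_quat(s['orientation']).apply([0,0,1]); print('tool z',z)
D=[([.1815,1.6075,1.353],[.1818,.5455,.2387]),([-.14,1.94,1.35],[.4203,.1185,.2391]),([.08,1.8,1.26],[.4422,-.257,.1997]),([.23,1.95,.96],[.4886,.0002,.0638]),([.0535,1.878,1.2116],[.489,.0007,.1785]),(q[[1,2,4]],s['tcp_pos'])]
def f(p,q):
    L1,L2,e,a,h,Lt=p; q2,q3,q5=q; A=q2+q3; B=A+q5
    return np.array([a+L1*np.sin(q2)+L2*np.sin(A)+e*np.cos(A)+Lt*np.sin(B),h+L1*np.cos(q2)+L2*np.cos(A)-e*np.sin(A)+Lt*np.cos(B)])
def res(p): return np.concatenate([f(p,q)-[np.sqrt(x[0]**2+x[1]**2-.118**2),x[2]] for q,x in D]+[[.02*(p[2])]])
r=least_squares(res,[.4,.4,0,0,.3,.25]); print(np.round(r.x,3),np.abs(r.fun).max())
# tilt feasibility at radius/height of tcp
for rr in [.46,.5,.54,.58]:
    for zt in [.09,.13]:
      for T in [35,45]:
        B=np.pi-np.radians(T)
        g=least_squares(lambda v:f(r.x,[v[0],v[1],B-v[0]-v[1]])-[rr,zt],[0,2.]); print(rr,zt,T,np.round(g.x,2),'q5',round(B-g.x.sum(),2),g.cost<1e-8)
E
```

```text
t 15.0 p [0.4895 0.0005 0.1988] q [ 0.989  0.003  0.149 -0.009] j [-0.31 -0.18  2.08  0.13  0.96  1.19] F [0.2 0.3 1. ] op 1.001 gf 0.0
tool z [ 0.29410961  0.01861205 -0.95559046]
[ 0.429  0.517  0.08  -0.004  0.347  0.339] 0.002258753239332667
0.46 0.09 35 [-0.15  2.45] q5 0.24 True
0.46 0.09 45 [-0.13  2.56] q5 -0.07 True
0.46 0.13 35 [-0.28  2.44] q5 0.38 True
0.46 0.13 45 [-0.31  2.56] q5 0.11 True
0.5 0.09 35 [-0.05  2.36] q5 0.22 True
0.5 0.09 45 [-0.03  2.46] q5 -0.08 True
0.5 0.13 35 [-0.16  2.34] q5 0.35 True
0.5 0.13 45 [-0.18  2.46] q5 0.07 True
0.54 0.09 35 [0.05 2.26] q5 0.22 True
0.54 0.09 45 [0.06 2.37] q5 -0.08 True
0.54 0.13 35 [-0.06  2.25] q5 0.34 True
0.54 0.13 45 [-0.07  2.37] q5 0.05 True
0.58 0.09 35 [0.13 2.17] q5 0.23 True
0.58 0.09 45 [0.14 2.28] q5 -0.06 True
0.58 0.13 35 [0.04 2.16] q5 0.34 True
0.58 0.13 45 [0.03 2.27] q5 0.05 True
```

```bash
python3 - <<'E'
from h import *
print(delta([.4895,-.0005,.179],down(-90)))
E
```

```text
(array([-5.9,  1.4, 18.9]), array([-0.018, -0.299,  0.005]))
```

Call:
{"fn": "arm_command", "kwargs": {
  "moves": [
    [[0,0,0],[-0.006,-0.1,0],0],
    [[0,0,0],[-0.012,-0.2,0.005],0],
    [[0,0,0],[-0.018,-0.299,0.005],0],
    [[0,1,0],[-0.018,-0.299,0.005],0],
    [[-6,1,19],[-0.018,-0.299,0.005],0],
    [[-6,1,19],[-0.018,-0.299,0.005],0],
    [[-6,1,19],[-0.018,-0.299,0.005],0],
    [[-6,1,19],[-0.018,-0.299,0.005],0],
    [[-6,1,19],[-0.018,-0.299,0.005],0],
    [[-6,1,19],[-0.018,-0.299,0.005],0]
  ]
}}

```text
t: 16.0
tcp_pos: [0.4891, -0.0002, 0.1795]
orientation: [1.0, -0.0, 0.001, 0.0]
contact_force: [0.3, -0.1, 0.3]
opening: 1.001
gripper_force: 0.0
```

```bash
python3 - <<'E'
from h import *
brief(); print(delta([.4895,-.0005,.049],down(-90)))
E
```

```text
t 16.0 p [ 4.891e-01 -2.000e-04  1.795e-01] q [ 1.    -0.     0.001  0.   ] j [-0.24  0.05  1.88  0.    1.21  1.33] F [ 0.3 -0.1  0.3] op 1.001 gf 0.0
(array([1.000e-01, 3.000e-01, 1.305e+02]), array([ 0.   , -0.002, -0.   ]))
```

Call:
{"fn": "arm_command", "kwargs": {
  "moves": [
    [[0,0,10],[0,0,0],0],
    [[0,0,25],[0,0,0],0],
    [[0,0,40],[0,0,0],0],
    [[0,0,55],[0,0,0],0],
    [[0,0,70],[0,0,0],0],
    [[0,0,85],[0,0,0],0],
    [[0,0,100],[0,0,0],0],
    [[0,0,115],[0,0,0],0],
    [[0,0,126],[0,0,0],0],
    [[0,0,130],[0,0,0],0]
  ]
}}

```text
t: 17.0
tcp_pos: [0.4879, 0.0002, 0.0473]
orientation: [1.0, -0.0, -0.001, -0.0]
contact_force: [-0.4, 0.7, -0.5]
opening: 1.002
gripper_force: 0.0
```

Call:
{"fn": "arm_command", "kwargs": {
  "moves": [
    [[0,0,0],[0,0,0],0.1],
    [[0,0,0],[0,0,0],0.15],
    [[0,0,0],[0,0,0],0.2],
    [[0,0,0],[0,0,0],0.25],
    [[0,0,0],[0,0,0],0.3],
    [[0,0,0],[0,0,0],0.5],
    [[0,0,0],[0,0,0],0.5],
    [[0,0,0],[0,0,0],0.5],
    [[0,0,0],[0,0,0],0.5],
    [[0,0,0],[0,0,0],0.5]
  ],
  "squeeze": 45
}}

```text
t: 18.0
tcp_pos: [0.4894, -0.0001, 0.0494]
orientation: [1.0, -0.0, 0.001, 0.0]
contact_force: [-0.9, 0.9, 6.2]
opening: 0.745
gripper_force: 45.0
```

Call:
{"fn": "arm_command", "kwargs": {
  "moves": [
    [[0,0,-3],[0,0,0],0.5],
    [[0,0,-10],[0,0,0],0.5],
    [[0,0,-20],[0,0,0],0.5],
    [[0,0,-34],[0,0,0],0.5],
    [[0,0,-48],[0,0,0],0.5],
    [[0,0,-62],[0,0,0],0.5],
    [[0,0,-76],[0,0,0],0.5],
    [[0,0,-88],[0,0,0],0.5],
    [[0,0,-97],[0,0,0],0.5],
    [[0,0,-100],[0,0,0],0.5]
  ]
}}

```text
t: 19.0
tcp_pos: [0.4894, -0.0002, 0.15]
orientation: [1.0, -0.0, 0.001, 0.0]
contact_force: [-0.9, -0.2, -2.5]
opening: 0.748
gripper_force: 45.0
```

```bash
python3 - <<'E'
from h import *
brief()
tr=np.array([.4305,.2535]); ux=np.array([.165,.986]); c=tr+.03*ux; print(c)
print(arm.place_of('top','tray_in')[:1])
print(delta([*c,.15],down(-9.5)))
E
```

```text
t 19.0 p [ 4.894e-01 -2.000e-04  1.500e-01] q [ 1.    -0.     0.001  0.   ] j [-0.24  0.09  1.9   0.    1.15  1.33] F [-0.9 -0.2 -2.5] op 0.748 gf 45.0
[0.43545 0.28308]
[{'position': [0.4316, 0.2517, 0.0052], 'p': 0.95}]
(array([ -53.9, -283.3,   -0.3]), array([ 2.000e-03, -1.000e-03, -1.405e+00]))
```

Call:
{"fn": "arm_command", "kwargs": {
  "moves": [
    [[-1,-6,0],[0,0,-0.03],0.5],
    [[-4,-18,0],[0,0,-0.09],0.5],
    [[-7,-34,0],[0,0,-0.17],0.5],
    [[-10,-52,0],[0,0,-0.26],0.5],
    [[-13,-71,0],[0,0,-0.35],0.5],
    [[-17,-90,0],[0,0,-0.45],0.5],
    [[-20,-108,0],[0,0,-0.55],0.5],
    [[-24,-127,0],[0,0,-0.64],0.5],
    [[-28,-146,0],[0,0,-0.73],0.5],
    [[-32,-165,0],[0,0,-0.82],0.5]
  ]
}}

```text
t: 20.05
tcp_pos: [0.4558, 0.1659, 0.1478]
orientation: [0.916, 0.401, -0.001, -0.0]
contact_force: [0.1, 0.0, -2.5]
opening: 0.743
gripper_force: 45.0
```

```bash
python3 - <<'E'
from h import *
brief()
print(delta([.4355,.283,.15],down(-9.5)))
E
```

```text
t 20.05 p [0.4558 0.1659 0.1478] q [ 0.916  0.401 -0.001 -0.   ] j [0.1  0.09 1.91 0.   1.15 0.85] F [ 0.1  0.  -2.5] op 0.743 gf 45.0
(array([ 72.2, -94.3,  -2.1]), array([-0.001,  0.001, -0.58 ]))
```

Call:
{"fn": "arm_command", "kwargs": {
  "moves": [
    [[10,-13,0],[0,0,-0.08],0.5],
    [[20,-26,0],[0,0,-0.16],0.5],
    [[30,-39,0],[0,0,-0.24],0.5],
    [[40,-52,0],[0,0,-0.32],0.5],
    [[50,-65,0],[0,0,-0.4],0.5],
    [[58,-76,0],[0,0,-0.47],0.5],
    [[65,-85,0],[0,0,-0.52],0.5],
    [[70,-91,0],[0,0,-0.56],0.5],
    [[72,-94,0],[0,0,-0.58],0.5],
    [[72,-94,0],[0,0,-0.58],0.5]
  ]
}}

```text
t: 21.05
tcp_pos: [0.4371, 0.2819, 0.1486]
orientation: [0.765, 0.644, -0.0, 0.0]
contact_force: [-0.5, 0.1, -3.2]
opening: 0.74
gripper_force: 45.0
```

```bash
python3 - <<'E'
from h import *
brief()
print(delta([.4355,.283,.13],down(-9.5,45)))
print(arm.place_of('side','box_center')[:1])
im,d=arm.get_image('side'); cv2.imwrite('pics/s4.png',im[...,::-1])
print(arm.place_of('side','box_center')[:1])
E
```

```text
t 21.05 p [0.4371 0.2819 0.1486] q [ 0.765  0.644 -0.     0.   ] j [ 0.34  0.16  1.82 -0.    1.16  0.51] F [-0.5  0.1 -3.2] op 0.74 gf 45.0
(array([ 0.8, -1.8, 18.6]), array([ 0.002,  0.786, -0.004]))
[{'position': [0.4895, -0.003, 0.0538], 'p': 0.71}]
[{'position': [0.4383, 0.2789, 0.1495], 'p': 0.73}]
```

View pics/s4.png

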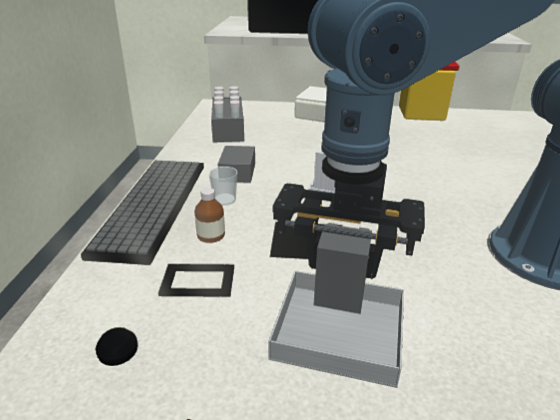

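The box (342,275) is held over the tray, back towards the camera, lid facing -y. Tipping it lid-down.

Call:
{"fn": "arm_command", "kwargs": {
  "moves": [
    [[0,0,6],[0,0.05,0],0.5],
    [[0,0,12],[0,0.12,0],0.5],
    [[0,0,16],[0,0.2,0],0.5],
    [[0,0,18],[0,0.28,0],0.5],
    [[0,0,18],[0,0.36,0],0.5],
    [[0,0,18],[0,0.44,0],0.5],
    [[0,0,18],[0,0.52,0],0.5],
    [[0,0,18],[0,0.6,0],0.5],
    [[0,0,18],[0,0.68,0],0.5],
    [[0,0,18],[0,0.76,0],0.5]
  ]
}}

```text
t: 22.2
tcp_pos: [0.4381, 0.2809, 0.1313]
orientation: [0.71, 0.598, 0.286, -0.239]
contact_force: [-0.9, -0.1, -2.6]
opening: 0.748
gripper_force: 45.0
```

Call:
{"fn": "arm_command", "kwargs": {
  "moves": [
    [[0,0,0],[0,0.05,0],0.5],
    [[0,0,0],[0,0.07,0],0.5],
    [[0,0,0],[0,0.07,0],0.5],
    [[0,0,0],[0,0.07,0],0.5],
    [[0,0,0],[0,0.07,0],0.5],
    [[0,0,0],[0,0.07,0],0.5],
    [[0,0,0],[0,0.07,0],0.5],
    [[0,0,0],[0,0.07,0],0.5],
    [[0,0,0],[0,0.07,0],0.5],
    [[0,0,0],[0,0.07,0],0.5]
  ]
}}

```text
t: 23.2
tcp_pos: [0.4373, 0.2817, 0.1308]
orientation: [0.7, 0.59, 0.308, -0.26]
contact_force: [0.4, -1.1, -2.9]
opening: 0.742
gripper_force: 45.0
```

```bash
python3 - <<'E'
from h import *
brief()
a,d=arm.get_image('side')
for v in ['vial1_center','vial2_center']: print([(np.round(x['position'],3).tolist(),round(x['p'],2)) for x in arm.place_of('side',v)])
b,d=arm.get_image('top'); print([(np.round(x['position'],3).tolist(),round(x['p'],2)) for x in arm.place_of('top','vial1_center')])
cv2.imwrite('pics/s5.png',np.hstack([cv2.resize(a[180:400,200:460],None,fx=1.5,fy=1.5),cv2.resize(b[180:320,110:250],(330,330))])[...,::-1])
E
```

```text
t 23.2 p [0.4373 0.2817 0.1308] q [ 0.7    0.59   0.308 -0.26 ] j [-0.16  0.13  2.17  0.98  1.1  -0.58] F [ 0.4 -1.1 -2.9] op 0.742 gf 45.0
[([0.455, 0.308, 0.01], 0.49)]
[]
[]
```

View pics/s5.png

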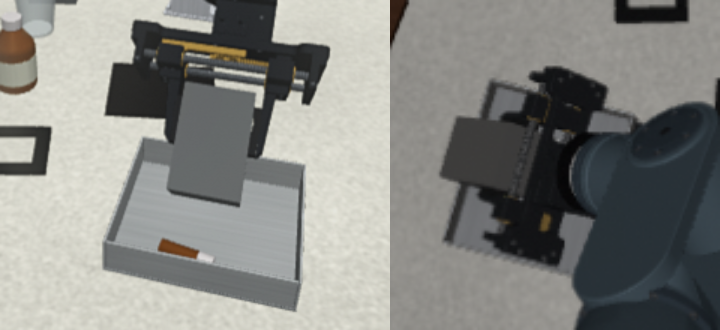

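The crop shows one vial at (185,250) in the tray; any others would be hidden behind the box. I'll tip a bit further with a small shake, then check.

Call:
{"fn": "arm_command", "kwargs": {
  "moves": [
    [[0,0,-8],[0,0.08,0],0.5],
    [[0,0,-8],[0,0.16,0],0.5],
    [[0,0,-8],[0,0.22,0],0.5],
    [[0,0,-8],[0,0.22,0],0.5],
    [[0,0,-14],[0,0.22,0],0.5],
    [[0,0,-8],[0,0.22,0],0.5],
    [[0,0,-14],[0,0.22,0],0.5],
    [[0,0,-8],[0,0.22,0],0.5],
    [[0,0,-8],[0,0.22,0],0.5],
    [[0,0,-8],[0,0.22,0],0.5]
  ]
}}

```text
t: 24.45
tcp_pos: [0.4361, 0.2762, 0.1362]
orientation: [0.662, 0.558, 0.383, -0.323]
contact_force: [0.4, -0.1, -2.4]
opening: 0.744
gripper_force: 45.0
```

```bash
python3 - <<'E'
from h import *
brief()
f=[]
for i in range(8):
    a,d=arm.get_image('side' if i%2 else 'top'); f.append(arm.get_state()['contact_force'])
print(np.mean(f,0),np.std(f,0))
for c in ['side','top']: print([(np.round(x['position'],3).tolist(),round(x['p'],2)) for x in arm.place_of(c,'vial1_center')])
print(delta([.4355,.283,.15],down(-9.5)))
E
```

```text
t 24.45 p [0.4361 0.2762 0.1362] q [ 0.662  0.558  0.383 -0.323] j [-0.28  0.24  2.2   1.14  1.25 -0.83] F [ 0.4 -0.1 -2.4] op 0.744 gf 45.0
[ 0.26995362 -0.16440758 -1.80030556] [0.41548815 0.47997827 0.30817593]
[([0.453, 0.308, 0.008], 0.74)]
[]
(array([15.4, -2. , -0.9]), array([ 0.003, -1.05 , -0.005]))
```

Mean force has dropped to 1.8 N, which matches an empty box (about 2.0 N against 2.75 N filled). Swinging it back upright and raising it.

Call:
{"fn": "arm_command", "kwargs": {
  "moves": [
    [[6,0,-2],[0,-0.05,0],0.5],
    [[13,0,-4],[0,-0.15,0],0.5],
    [[20,-1,-7],[0,-0.27,0],0.5],
    [[27,-1,-9],[0,-0.39,0],0.5],
    [[32,-2,-11],[0,-0.51,0],0.5],
    [[37,-2,-13],[0,-0.63,0],0.5],
    [[37,-2,-13],[0,-0.75,0],0.5],
    [[37,-2,-13],[0,-0.87,0],0.5],
    [[37,-2,-13],[0,-0.98,0],0.5],
    [[37,-2,-13],[0,-1.05,0],0.5]
  ]
}}

```text
t: 25.95
tcp_pos: [0.4353, 0.2841, 0.1752]
orientation: [0.765, 0.644, -0.001, 0.001]
contact_force: [0.2, -0.2, -2.5]
opening: 0.741
gripper_force: 45.0
```

```bash
python3 - <<'E'
from h import *
brief()
print(delta([.46,.14,.16],down(-50)))
E
```

```text
t 25.95 p [0.4353 0.2841 0.1752] q [ 0.765  0.644 -0.001  0.001] j [ 0.35  0.13  1.8  -0.    1.21  0.52] F [ 0.2 -0.2 -2.5] op 0.741 gf 45.0
(array([-137.7,   48.7,   15.7]), array([0.002, 0.003, 0.703]))
```

Call:
{"fn": "arm_command", "kwargs": {
  "moves": [
    [[-6,2,0],[0,0,0.03],0.5],
    [[-17,6,0],[0,0,0.09],0.5],
    [[-31,11,0],[0,0,0.16],0.5],
    [[-46,16,0],[0,0,0.24],0.5],
    [[-62,22,0],[0,0,0.32],0.5],
    [[-78,28,0],[0,0,0.4],0.5],
    [[-94,33,0],[0,0,0.48],0.5],
    [[-110,39,0],[0,0,0.56],0.5],
    [[-125,44,0],[0,0,0.63],0.5],
    [[-138,49,0],[0,0,0.7],0.5]
  ]
}}

```text
t: 26.95
tcp_pos: [0.4596, 0.1375, 0.1743]
orientation: [0.94, 0.34, 0.0, -0.001]
contact_force: [-0.0, 0.0, -2.3]
opening: 0.747
gripper_force: 45.0
```

```bash
python3 - <<'E'
from h import *
brief()
print(delta([.49,.0,.175],down(-90)))
im,d=arm.get_image('side'); im2,_=arm.get_image('top')
for c in ['side','top']: print([(np.round(x['position'],3).tolist(),round(x['p'],2)) for x in arm.place_of(c,'vial1_center')])
cv2.imwrite('pics/s6.png',np.hstack([cv2.resize(im[190:400,200:460],None,fx=1.5,fy=1.5),cv2.resize(im2[190:320,110:250],(340,315))])[...,::-1])
E
```

```text
t 26.95 p [0.4596 0.1375 0.1743] q [ 0.94   0.34   0.    -0.001] j [0.04 0.04 1.9  0.   1.2  0.92] F [-0.   0.  -2.3] op 0.747 gf 45.0
(array([-64.7, 125.1,  -1. ]), array([-0.002, -0.   ,  0.694]))
[([0.454, 0.309, 0.01], 0.52)]
[([0.696, 0.01, 0.001], 0.72)]
```

View pics/s6.png

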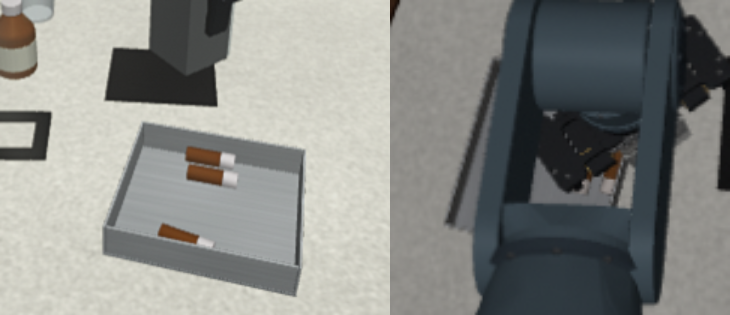

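The crop shows all three vials lying in the tray, at (210,157), (212,177) and (185,237). Now the box goes back to the mat.

Call:
{"fn": "arm_command", "kwargs": {
  "moves": [
    [[-3,6,0],[0,0,0.03],0.5],
    [[-9,17,0],[0,0,0.09],0.5],
    [[-16,31,0],[0,0,0.17],0.5],
    [[-24,46,0],[0,0,0.25],0.5],
    [[-32,62,0],[0,0,0.34],0.5],
    [[-41,79,0],[0,0,0.43],0.5],
    [[-49,95,0],[0,0,0.52],0.5],
    [[-57,110,0],[0,0,0.61],0.5],
    [[-62,120,0],[0,0,0.67],0.5],
    [[-65,125,0],[0,0,0.694],0.5]
  ]
}}

```text
t: 28.15
tcp_pos: [0.4913, 0.0009, 0.1747]
orientation: [1.0, 0.002, 0.0, -0.0]
contact_force: [-0.2, -0.0, -2.0]
opening: 0.746
gripper_force: 45.0
```

Call:
{"fn": "arm_command", "kwargs": {
  "moves": [
    [[0,0,5],[0,0,0],0.5],
    [[0,0,18],[0,0,0],0.5],
    [[0,0,33],[0,0,0],0.5],
    [[0,0,48],[0,0,0],0.5],
    [[0,0,63],[0,0,0],0.5],
    [[0,0,78],[0,0,0],0.5],
    [[0,0,92],[0,0,0],0.5],
    [[0,0,104],[0,0,0],0.5],
    [[0,0,112],[0,0,0],0.5],
    [[0,0,115],[0,0,0],0.5]
  ]
}}

```text
t: 29.15
tcp_pos: [0.4904, 0.0019, 0.0585]
orientation: [1.0, 0.003, -0.001, -0.0]
contact_force: [-0.4, 0.8, -2.4]
opening: 0.744
gripper_force: 45.0
```

```bash
python3 - <<'E'
from h import *
brief()
print(delta([.49,.0,.0495],down(-90)))
im,d=arm.get_image('side'); P=cloud('side',d)
print([(np.round(x['position'],3).tolist(),round(x['p'],2)) for x in arm.place_of('side','box_center')[:1]])
m=arm.cut_out('side','box_center')[0]['region']&(d>0); q=P[m]; print(np.round(np.percentile(q,[1,50,99],axis=0),3))
f=q[(q[:,1]>np.percentile(q[:,1],50)-.004)&(q[:,2]<.09)]  # +y face: tilt about y from edge, lean in y
A=np.c_[f[:,[0,2]],np.ones(len(f))]; print('y-face slope x,z',np.linalg.lstsq(A,f[:,1],rcond=None)[0])
b=cv2.minAreaRect(f[:,[0,2]].astype(np.float32)); print('xz rect',b)
cv2.imwrite('pics/s7.png',cv2.resize(im[150:290,200:400],None,fx=3,fy=3)[...,::-1])
E
```

```text
t 29.15 p [0.4904 0.0019 0.0585] q [ 1.     0.003 -0.001 -0.   ] j [-0.24  0.25  1.94  0.    0.95  1.33] F [-0.4  0.8 -2.4] op 0.744 gf 45.0
(array([-0.4,  1.9,  9. ]), array([-0.001,  0.002,  0.007]))
[([0.49, -0.002, 0.061], 0.63)]
[[0.458 0.033 0.013]
 [0.487 0.036 0.043]
 [0.519 0.039 0.086]]
y-face slope x,z [0.01672994 0.00074961 0.02740691]
xz rect ((0.48945820331573486, 0.04872478172183037), (0.07767141610383987, 0.06345880776643753), 89.63609313964844)
```

View pics/s7.png

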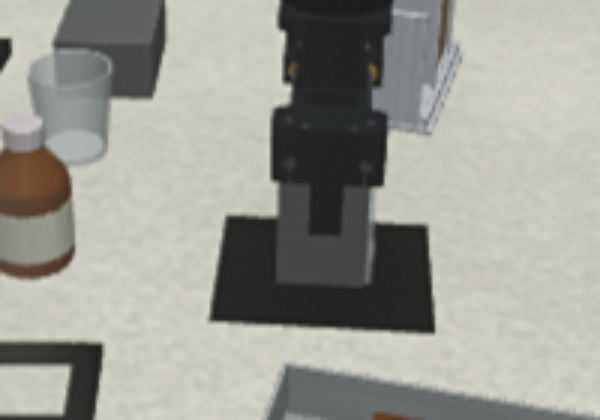

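The box is upright over the mat at (325,230) with the lid flush, and no slip shows. Lowering the last 9 mm.

Call:
{"fn": "arm_command", "kwargs": {
  "moves": [
    [[0,0,2],[0,0,0],0.5],
    [[0,0,4],[0,0,0],0.5],
    [[0,0,5],[0,0,0],0.5],
    [[0,0,6],[0,0,0],0.5],
    [[0,0,7],[0,0,0],0.5],
    [[0,0,7.5],[0,0,0],0.5],
    [[0,0,8],[0,0,0],0.5],
    [[0,0,8.5],[0,0,0],0.5],
    [[0,0,9],[0,0,0],0.5],
    [[0,0,9],[0,0,0],0.5]
  ]
}}

```text
t: 30.3
tcp_pos: [0.4912, 0.0014, 0.0507]
orientation: [1.0, 0.003, 0.0, -0.0]
contact_force: [-0.0, -0.1, -2.3]
opening: 0.743
gripper_force: 45.0
```

Call:
{"fn": "arm_command", "kwargs": {
  "moves": [
    [[0,0,0.5],[0,0,0],0.5],
    [[0,0,1],[0,0,0],0.5],
    [[0,0,1.5],[0,0,0],0.5],
    [[0,0,1.5],[0,0,0],0.5],
    [[0,0,1.5],[0,0,0],0.5],
    [[0,0,1.5],[0,0,0],0.5],
    [[0,0,1.5],[0,0,0],0.5],
    [[0,0,1.5],[0,0,0],0.5],
    [[0,0,1.5],[0,0,0],0.5],
    [[0,0,1.5],[0,0,0],0.5]
  ]
}}

```text
t: 31.3
tcp_pos: [0.4912, 0.0014, 0.0494]
orientation: [1.0, 0.003, 0.0, -0.0]
contact_force: [-3.9, -0.2, 5.2]
opening: 0.747
gripper_force: 45.0
```

Contact reached. Releasing, then rising.

Call:
{"fn": "arm_command", "kwargs": {
  "moves": [
    [[0,0,0],[0,0,0],0.2],
    [[0,0,0],[0,0,0],0.15],
    [[0,0,0],[0,0,0],0.1],
    [[0,0,0],[0,0,0],0.05],
    [[0,0,0],[0,0,0],0],
    [[0,0,0],[0,0,0],0],
    [[0,0,0],[0,0,0],0],
    [[0,0,0],[0,0,0],0],
    [[0,0,0],[0,0,0],0],
    [[0,0,0],[0,0,0],0]
  ]
}}

```text
t: 32.3
tcp_pos: [0.4912, 0.0014, 0.0493]
orientation: [1.0, 0.003, 0.0, -0.0]
contact_force: [0.8, 0.4, 0.4]
opening: 0.996
gripper_force: 0.0
```

Call:
{"fn": "arm_command", "kwargs": {
  "moves": [
    [[0,0,-5],[0,0,0],0],
    [[0,0,-15],[0,0,0],0],
    [[0,0,-30],[0,0,0],0],
    [[0,0,-45],[0,0,0],0],
    [[0,0,-60],[0,0,0],0],
    [[0,0,-75],[0,0,0],0],
    [[0,0,-95],[0,0,0],0],
    [[0,0,-115],[0,0,0],0],
    [[0,0,-130],[0,0,0],0],
    [[0,0,-140],[0,0,0],0]
  ]
}}

```text
t: 33.3
tcp_pos: [0.4918, 0.0013, 0.1915]
orientation: [1.0, 0.003, 0.001, 0.0]
contact_force: [0.7, 1.2, -0.8]
opening: 1.002
gripper_force: 0.0
```

```bash
python3 - <<'E'
from h import *
brief()
im,d=arm.get_image('wrist'); P=cloud('wrist',d)
ok=(d>0)&(P[...,2]>.09)&(P[...,2]<.115)&(np.hypot(P[...,0]-.489,P[...,1])<.06)
print(cv2.minAreaRect(P[ok][:,:2].astype(np.float32)),np.median(P[ok][:,2]))
im2,d=arm.get_image('side'); print(arm.place_of('side','box_center')[:1],arm.place_of('side','lid_hinge')[:1])
cv2.imwrite('pics/s8.png',np.hstack([cv2.resize(im,(400,300)),cv2.resize(im2[130:400,180:420],(400,300))])[...,::-1])
E
```

```text
t 33.3 p [0.4918 0.0013 0.1915] q [1.    0.003 0.001 0.   ] j [-0.24  0.04  1.86  0.    1.24  1.33] F [ 0.7  1.2 -0.8] op 1.002 gf 0.0
((0.4921908974647522, 0.0007191188633441925), (0.064638651907444, 0.06630479544401169), 0.8200308680534363) 0.10474510337875664
[{'position': [0.4923, 0.0004, 0.053], 'p': 0.59}] [{'position': [0.4664, 0.0047, 0.1006], 'p': 0.69}]
```

View pics/s8.png

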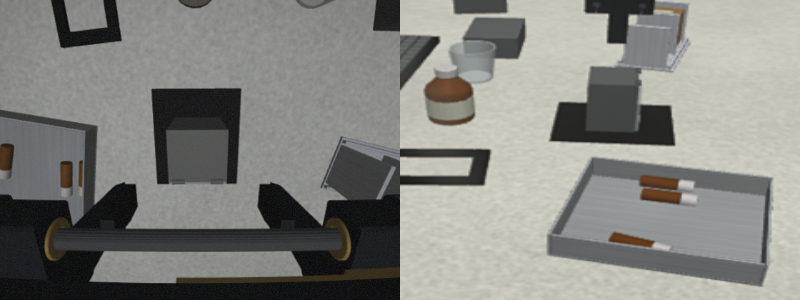

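The picture shows the box upright on the mat at (613,100) with its lid shut and the gripper clear. The three vials lie in the tray at (667,183), (667,198) and (640,242). Handing in.

```bash
python3 -c "
from cell import arm
print(arm.close_job())"
```

```text
the job is handed in; nothing more can be done
None
```

The job is handed in (no verdict returned): in the last pictures all three vials lie in the tray, the empty box stands shut and released on the mat, and no bystander looks moved.

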